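# Clamp a circuit board with the lift-and-turn lever

## Robot

A 6-joint arm with a two-finger parallel gripper is mounted at the origin on the work surface. World frame = base frame: x ahead of the robot, y to its left, z up, the work surface at z = 0. Lengths are in m, angles in degrees, forces in N, time in s.
With the tool pointing down it reaches from about 0.25 to 0.725 m from the base axis. Payload 9.7 kg.
Tool frame: the origin (TCP) lies at the very end of the fingers, on their centre line; the grasp point (between the pads) lies 19 mm behind it (bot.grip_depth is the distance from the TCP to the grasp point, in m); z points along the fingers, y is the direction in which the jaws open and shut (so a half turn about z gives the same grasp; the last joint's range is limited). The gripper opens to 85 mm and grips with 20 to 120 N. Pads are 22 mm wide; open, the fingers measure 114 mm over their backs; the gripper's body (76 mm by 85 mm) begins 54 mm behind the grasp point. The pads swing forward as they close: fully open they stand 13 mm farther back than shut.
Start: joints at [74.37, 4.979, 10.078, 95.1, 0, 90], TCP at [0.148, 0.53, 0.231] pointing down, gripper open.
Joint ranges: [-179.16, 179.16], [-48.56, 103.87], [-65.8, 70.77], [-126.05, 130.52], [-82.76, 87.17], [-180, 180]. Speed limits (degrees/s): [127.2, 127.2, 147.25, 180, 180, 180].

## Interface

Orientations are given as [roll, pitch, yaw] about the fixed x, y, z axes, in that order (R = Rz(yaw) Ry(pitch) Rx(roll)).
In Python, from workcell import telemetry, optics, order, bot gives the robot as it stands. The module is installed in compiled form; this text tells all that it offers.
- The arm moves only by the shell command python3 -m inch 'ROWS' [FORCE]. ROWS is JSON, a list of rows, each a list of 7 numbers: the shift along the tool's x, y, z in m, then the turn, a rotation vector about the tool's x, y, z in rad, then the closure, from 0 (fully open) to 1 (shut). In form: [[tx, ty, tz, rx, ry, rz, grip], ...]. A call has 1 to 12 rows; each row is the pose to reach, as a shift and turn from the pose commanded when the call began, along the tool's axes at that moment; what a row does not reach only later rows make up. A row lasts 1/12 s, in which the tool goes at most 41.7 mm and 7.16 degrees, less where a joint would pass 70% of its speed; a pose out of reach is approached as far as the arm can. A call with a gripper value outside its range is refused whole. The fingers move at their own pace and stop on an object; FORCE is the grip in N (left out, the last holds). Time passes only in rows, so rows that repeat a pose let the fingers close. It gives the time, the measured TCP pose, the force and the opening at its end, in the units of the state.
- telemetry.get_obs(): the state, without advancing time (a new reading comes with each control period).
- optics.camera(name): name is "scene" or "side" or "wrist"; returns (picture, depth): 420x560x3 uint8, red, green, blue; 420x560 float32, m along the optical axis (not along the pixel's ray), 0 where there is no reading.
- optics.camera_info(name): a dict with "camera_matrix" (3x3 intrinsics, pixels), "k1" (the pictures are not rectified: a ray, as slopes to the right and down, at radius r is drawn at 1 + k1 r^2 times it, then the intrinsics apply), "xyz" and "attitude" of the camera in the world; the wrist camera has in their place "mount" (4x4, takes a point from camera to tool coordinates, whose origin is the TCP and whose axes are the flange's). Camera axes: x right, y down, z forward; pixel columns grow to the right and rows downward; lengths in m; the calibration is good to about 2 mm. A picture is of the moment at which its call begins: read the wrist's pose just before it. camera_info takes no time and is no camera call.
- order.job_done(): hands the job in, once; it reports no verdict.
The state is a dict: "time": time; "q": joint angles; "qd": joint speeds; "joint_efforts": joint torques, N m; "ee_pos": TCP position; "tcp_rot": TCP orientation; "wrist_force": force on the tool from outside, world axes, zero at the start; "torque": the same for the moment, N m; "opening": finger opening in m.
Only numpy, scipy, OpenCV 4.12 (cv2) and the standard library are available. Lean on these libraries where they do the work, as an engineer would, in place of code of your own. Each camera call takes 0.05 s, during which the arm holds its last target. There are 200 camera calls.

## Task

Clamp the green circuit board in the blue board holder: turn the red lever clockwise to close the sliding jaw, and each time it nears its stop pin lift it off its teeth, swing it back, let it drop into the teeth again and carry on turning. Stop when the jaw grips the board firmly, which you feel as the lever turning clearly harder, but do not crush the board; leave the lever down in its teeth and let go of it. Leave the tape, the solder spool and the cutters alone.

Things in the scene. Friction and masses are not known exactly. Their poses are not given: they have to be found in the camera images.
- holder: Base of the board holder, fixed to the bench: black plate 120 x 290 x 20 mm (x, y, z) with two cross bars 200 mm long and two aluminium ledges that carry the board at 35 mm height. Origin: centre of the underside; z up; y runs from the gear head to the rear jaw.
- head: Blue gear head on the holder (56 mm square, 55 mm high), holder x = 0, y = -90 mm, fixed, but turned by up to 0.35 rad to the holder from case to case. Carries the lever, and two steel stop pins (8 mm thick, top 94 mm high) 50 mm from the lever's axis. Origin: on the lever's vertical axis, at bench height; z up; the lever's arm lies on its -x side.
- pivot (a point): Point on the lever's vertical turning axis, 112.5 mm above the bench, level with the middle of the grip when the lever is down; fixed to the head, with the head's axes.
- rear_jaw: Fixed blue jaw, 80 x 22 x 40 mm, at holder y = 102.5 to 106.5 mm, with a black rubber pad on its face that stands 1 to 3 mm proud, worn differently from case to case (not measured), against which the board ends. Origin: at bench height, below the middle of its clamping face, which looks along holder -y.
- grip (a point): Middle of the lever's upright black grip, 90 mm from the axis: a sleeve 18 mm thick, free from 92 to 128 mm above the bench (lever down), with a head 26 mm across up to 137.5 mm. It revolves freely about its own vertical axis, so it may be held without turning the hand. The red arm below is 14 mm thick, top at 91 mm; the red hub 54 mm across, top at 92 mm.
- lever (a joint): Swing of the lever, rad. At 0 its arm points along the head's -x; growing = clockwise from above (grip moves towards the head's +y) = tightening. It starts near -0.4; the stop pins limit it to -0.75 to 0.75. Down, its teeth turn the spindle both ways (turning back loosens); lifted, it swings freely. Tightening moves the jaw 6 mm per rad; pushing the board home takes 1.65 to 2.75 rad, 2 or 3 strokes.
- lever_lift (a joint): How far the lever is lifted, m: 0 = down with the teeth fully meshed, 0.015 = upper limit. A spring and its weight press it down with 7 to 11 N. A value that stays above 0.002 with the lever let down means that tooth stands on tooth: turn it a little.
- teeth (a point): Middle of the steel crown of teeth under the lever's hub, on the axis, 64 mm above the bench: 16 round-tipped teeth, one every 0.393 rad, 8 mm deep, with about 0.07 rad of free play when meshed; clear of one another when the lever is lifted by over 8.5 mm. The spindle under them holds by friction wherever it is left.
- jaw: Sliding blue jaw, 70 x 24 x 24 mm, moved by the lever along holder y towards the board. Origin: on the holder's underside plane, straight below the middle of its clamping face, which looks along +y and spans 36 to 60 mm above the bench.
- jaw_face (a point): Middle of the sliding jaw's clamping face, 38 mm above the bench. Turning the lever takes 6 N at the grip (0.55 N m) while the jaw is free, 1 to 2.5 N less read at a standstill. With the board against both jaws this rises steeply, within about 0.15 rad: 7 N at the grip = slack (15 N on the board), 8 to 11 N = firm (30 to 75 N on the board), over 15 N = crushed (150 N).
- board: Board to be clamped, green on an aluminium plate: 70 x 60 x 6 mm (along holder x, y, z), lying loose on the ledges between the jaws, 2 to 10 mm off the rear jaw, against which the sliding jaw pushes it. Origin: centre of its underside. Not to be touched.
- tape: Roll of black tape, 70 mm across, 40 mm hole, 19 mm high; origin at the centre of its underside. Bystander.
- spool: Solder spool with green rims, 56 mm across, 40 mm high; origin at the centre of its underside. Bystander.
- cutters: Side cutters with red and blue handles, 125 mm long along x, 12 mm high; origin on the bench near the middle. Bystander.

How it is judged:
By the outcome, as a careful person would: the job done as asked, in the order asked, and still so for the second after the job is handed in, with the robot touching nothing.
It also fails if it takes over 64 s, if anything falls off the work surface, if the arm or the gripper's body presses on something with over 40 N, if the wrist force passes 120 N, or if a joint passes its speed limit or range.

## Working session

There is one attempt and no reset: what is moved stays moved. The work goes in short steps, Python scripts to look and compute and a shell command to move; the robot and the scene stay as the last step left them, time stands still between calls to the robot, and variables do not carry over. Pictures are saved under pics/ and viewed, about 8 in all and at most 12, crops included, and the job is handed in when it is done.

```bash
mkdir -p pics
cat > h.py <<'E'
import numpy as np, cv2
from scipy.spatial.transform import Rotation as R
from workcell import telemetry, optics, order, bot
def shot(name,fn):
    o=telemetry.get_obs(); p,d=optics.camera(name); cv2.imwrite(f'pics/{fn}.png',p[:,:,::-1]); np.savez(f'pics/{fn}.npz',p=p,d=d,ee=o['ee_pos'],rot=o['tcp_rot']); return p,d,o
def cloud(name,d,o):
    i=optics.camera_info(name); K=np.array(i['camera_matrix']); h,w=d.shape
    v,u=np.mgrid[:h,:w].astype(float)
    x=(u-K[0,2])/K[0,0]; y=(v-K[1,2])/K[1,1]; a,b=x.copy(),y.copy()
    for _ in range(10):
        s=1+i['k1']*(a*a+b*b); a=x/s;b=y/s
    P=np.stack([a*d,b*d,d],-1)
    if name=='wrist':
        M=np.array(i['mount']); P=P@M[:3,:3].T+M[:3,3]
        return P@R.from_euler('xyz',o['tcp_rot'],degrees=True).as_matrix().T+np.array(o['ee_pos'])
    return P@R.from_euler('xyz',i['attitude'],degrees=True).as_matrix().T+np.array(i['xyz'])
E
python3 - <<'E'
from h import *
print(telemetry.get_obs()); print(optics.camera_info('scene')); print(optics.camera_info('wrist'))
ims=[]
for n in('scene','wrist'):
    p,d,o=shot(n,n+'0'); 
    P=cloud(n,d,o); ok=d>0
    r,g,b=[p[:,:,k].astype(int) for k in range(3)]
    for nm,m in(('red',(r>110)&(g<70)&(b<70)),('blue',(b>90)&(r<70)),('green',(g>80)&(r<80)&(b<100))):
        m=m&ok
        if m.sum()>10: print(n,nm,m.sum(),np.median(P[m],0).round(3),P[m].min(0).round(3),P[m].max(0).round(3))
E
```

```text
{'time': 0.0, 'q': array([7.43694973e+01, 5.01004218e+00, 1.00365488e+01, 9.50999896e+01,
       3.82687519e-04, 8.99992793e+01]), 'qd': array([ 0.0395079 , -0.02174471,  0.01588201,  0.07162335,  0.07453794,
       -0.06135652]), 'joint_efforts': array([ 2.57096413e-03, -5.20392823e+01,  4.64797354e+01,  1.64259440e-02,
        1.14539894e-04, -1.57554030e-05]), 'ee_pos': array([0.14812646, 0.52944806, 0.23061198]), 'tcp_rot': array([-1.79926517e+02, -3.83611536e-04,  1.64370218e+02]), 'wrist_force': array([ 0.24715186,  0.02280963, -0.57021437]), 'torque': array([ 0.01005338, -0.00708691, -0.02286566]), 'opening': 0.08546859593877497}
{'camera_matrix': array([[474.42177669,   0.        , 277.80568444],
       [  0.        , 474.42177669, 209.35375393],
       [  0.        ,   0.        ,   1.        ]]), 'k1': -0.13707520555089364, 'xyz': array([1.01001512, 0.33134037, 0.71943963]), 'attitude': array([-142.64932224,    0.53195989,  119.93860725])}
{'camera_matrix': array([[308.81197622,   0.        , 277.35328244],
       [  0.        , 308.81197622, 209.05631042],
       [  0.        ,   0.        ,   1.        ]]), 'k1': -0.062410060162957436, 'mount': array([[-1.19892208e-04, -9.63544678e-01, -2.67547453e-01,
         6.78175459e-02],
       [ 9.99999955e-01, -1.89078295e-04,  2.32830404e-04,
        -1.73515377e-05],
       [-2.74929913e-04, -2.67547413e-01,  9.63544657e-01,
        -1.42439306e-01],
       [ 0.00000000e+00,  0.00000000e+00,  0.00000000e+00,
         1.00000000e+00]])}
scene red 1248 [ 0.505 -0.073  0.089] [-0.08  -0.691  0.   ] [0.678 0.163 0.104]
scene blue 1657 [0.551 0.046 0.059] [ 0.37  -0.105  0.007] [0.595 0.166 0.066]
scene green 926 [0.671 0.061 0.041] [ 0.409 -0.637 -0.   ] [0.795 0.148 0.079]
wrist red 122 [0.418 0.135 0.011] [0.412 0.107 0.008] [0.424 0.164 0.013]
wrist blue 97 [0.397 0.155 0.011] [0.385 0.142 0.007] [0.408 0.166 0.012]
```

View pics/scene0.png

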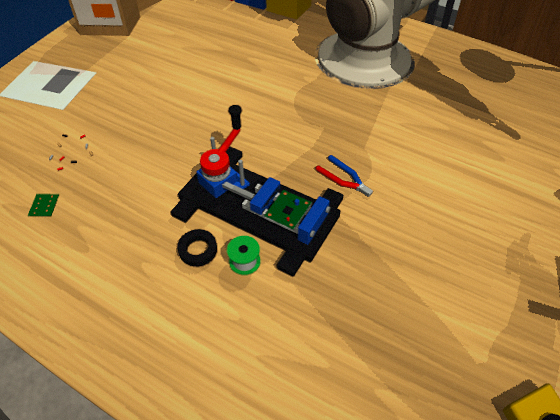

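The picture shows the holder, with the red hub at (214,161), black grip at (235,115), stop pins at (213,143) and (241,170), sliding jaw at (265,195), board at (290,208) and rear jaw at (315,218). The tape, spool and cutters stand clear of the lever.

Run:
```python
from h import *
f=np.load('pics/scene0.npz'); p,d=f['p'],f['d']; P=cloud('scene',d,None)
v,u=np.mgrid[:420,:560]
r,g,b=[p[:,:,k].astype(int) for k in range(3)]
def pr(n,m): Q=P[m&(d>0)]; print(n,len(Q),np.median(Q,0).round(4),Q.min(0).round(3),Q.max(0).round(3)); return Q
red=(r>110)&(g<80)&(b<80)
box=(u>190)&(u<255)&(v>95)&(v<190)
Q=pr('hub',red&box&(u<232)&(v>145))
hub=Q[abs(Q[:,2]-.092)<.006]; c,rad=cv2.minEnclosingCircle(hub[:,:2].astype(np.float32)); print('hubcircle',c,rad)
arm=pr('arm',red&box&(v<145))
G=pr('grip',(r<70)&(g<70)&(b<70)&box&(v<132)&(P[:,:,2]>.09))
print('gripmid',(G[:,:2].min(0)+G[:,:2].max(0))/2)
bl=(b>90)&(r<80)
for n,lo,hi in(('jaw',248,284),('rear',296,332)):
    Q=pr(n,bl&(u>lo)&(u<hi)&(v>175)&(v<245)); t=Q[Q[:,2]>np.percentile(Q[:,2],90)-.006]; print(cv2.minAreaRect(t[:,:2].astype(np.float32)))
Q=pr('head',bl&(u<248)&(v<205)&(v>150))
t=Q[abs(Q[:,2]-.055)<.005]; print(len(t),cv2.minAreaRect(t[:,:2].astype(np.float32)) if len(t)>4 else '')
Q=pr('pins',box&(P[:,:,2]>.06)&(abs(r-b)<40)&(r>70)&((v<150)|(u>232)))
```

```text
hub 568 [ 0.5583 -0.0672  0.0905] [ 0.453 -0.159  0.001] [ 0.582 -0.047  0.095]
hubcircle (0.5463332533836365, -0.07114905118942261) 0.03485023230314255
arm 138 [ 0.4884 -0.0769  0.0912] [ 0.399 -0.163  0.   ] [ 0.516 -0.07   0.095]
grip 225 [ 0.4695 -0.0783  0.1284] [ 0.455 -0.092  0.093] [ 0.478 -0.07   0.141]
gripmid [ 0.46628077 -0.08081305]
jaw 435 [0.5578 0.0365 0.0614] [ 0.475 -0.019  0.001] [0.59  0.047 0.066]
((0.5550167560577393, 0.03492455184459686), (0.02445201762020588, 0.06974460184574127), 89.01683807373047)
rear 616 [0.556  0.1376 0.0609] [0.514 0.09  0.023] [0.595 0.146 0.065]
((0.5546298623085022, 0.13404041528701782), (0.021912822499871254, 0.08132517337799072), 89.56637573242188)
head 412 [ 0.5568 -0.0485  0.0474] [ 0.508 -0.105  0.02 ] [ 0.589 -0.017  0.06 ]
185 ((0.5569342374801636, -0.06702642887830734), (0.05299239233136177, 0.06405989825725555), 59.816619873046875)
pins 80 [ 0.5388 -0.0258  0.0839] [ 0.512 -0.106  0.063] [ 0.543 -0.021  0.099]
```

Run:
```python
import cv2
p=cv2.imread('pics/scene0.png')[90:260,160:350]; cv2.imwrite('pics/c0.png',cv2.resize(p,None,fx=3.5,fy=3.5,interpolation=cv2.INTER_CUBIC))
```

```text
(no output)
```

View pics/c0.png

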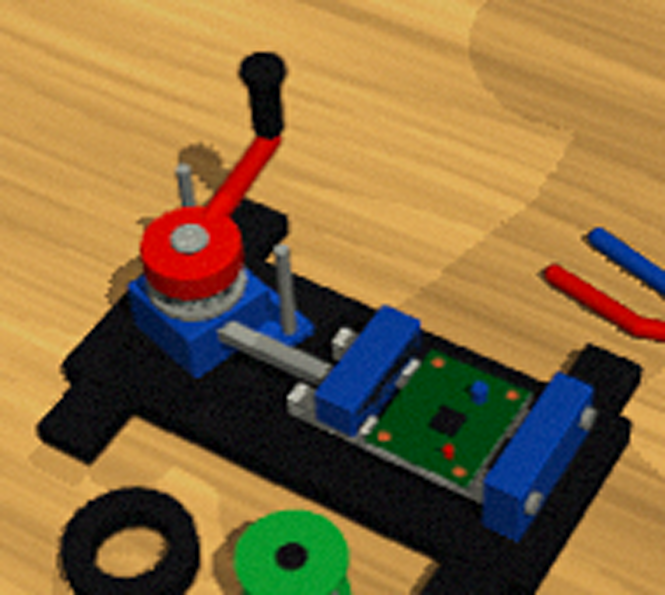

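The crop confirms it: the lever sits between its pins, slightly off the left one, and the sliding jaw is not yet near the board. The tool's yaw already puts its y axis along the mid-stroke tangent, so I keep the orientation.

```bash
python3 -m inch '[[-0.02,-0.02,0,0,0,0,0.3],[-0.047,-0.05,0,0,0,0,0.3],[-0.074,-0.079,0,0,0,0,0.3],[-0.101,-0.108,0,0,0,0,0.3],[-0.128,-0.137,0,0,0,0,0.3],[-0.155,-0.166,0,0,0,0,0.3],[-0.182,-0.195,0,0,0,0,0.3],[-0.209,-0.224,0,0,0,0,0.3],[-0.236,-0.253,0,0,0,0,0.3],[-0.263,-0.282,0,0,0,0,0.3],[-0.290,-0.311,0,0,0,0,0.3],[-0.317,-0.339,0,0,0,0,0.3]]'
python3 -m inch '[[-0.027,-0.029,0,0,0,0,0.3],[-0.054,-0.058,0,0,0,0,0.3],[-0.081,-0.087,0,0,0,0,0.3],[-0.108,-0.116,0,0,0,0,0.3],[-0.135,-0.145,0,0,0,0,0.3],[-0.149,-0.158,0,0,0,0,0.3],[-0.154,-0.163,0,0,0,0,0.3],[-0.154,-0.163,0,0,0,0,0.3],[-0.154,-0.163,0,0,0,0,0.3]]'
python3 - <<'E'
from h import *
p,d,o=shot('wrist','w1'); print(o['ee_pos'],o['tcp_rot'],o['wrist_force'],o['opening'])
P=cloud('wrist',d,o)
r,g,b=[p[:,:,k].astype(int) for k in range(3)]
red=(r>110)&(g<80)&(b<80)&(d>0)
Q=P[red&(abs(P[:,:,2]-.092)<.006)]; print(len(Q))
def box(Q): print(len(Q),np.median(Q,0).round(4),Q.min(0).round(4),Q.max(0).round(4))
box(Q)
H=Q[Q[:,0]>.515]; print(cv2.minEnclosingCircle(H[:,:2].astype(np.float32)))
near=(np.hypot(P[:,:,0]-.467,P[:,:,1]+.08)<.04)&(d>0)
for lo,hi in((.095,.127),(.127,.145)):
    m=near&(P[:,:,2]>lo)&(P[:,:,2]<hi); box(P[m]); print(cv2.minEnclosingCircle(P[m][:,:2].astype(np.float32)))
bl=(b>90)&(r<80)&(d>0)
t=P[bl&(abs(P[:,:,2]-.055)<.003)&(P[:,:,1]<-.02)]; box(t); print(cv2.minAreaRect(t[:,:2].astype(np.float32)))
t=P[(d>0)&(abs(P[:,:,2]-.094)<.004)&~red&(P[:,:,0]<.56)&(abs(r-b)<40)&(r>70)&(np.hypot(P[:,:,0]-.555,P[:,:,1]+.071)>.035)]; print(t.round(3)[::4])
E
```

```text
time: 1.1
ee_pos: [0.3623, 0.1158, 0.2313]
tcp_rot: [180.0, 0.0, 164.4]
wrist_force: [1.1, 1.1, 0.7]
opening: 0.06
time: 1.85
ee_pos: [0.4661, -0.0802, 0.231]
tcp_rot: [180.0, -0.1, 164.3]
wrist_force: [0.7, 0.6, 0.2]
opening: 0.0594
[ 0.46610317 -0.0802354   0.23103557] [ 1.79990701e+02 -6.02474343e-02  1.64349569e+02] [0.65639928 0.59746975 0.19088162] 0.059387022836114495
2017
2017 [ 0.5428 -0.0743  0.0888] [ 0.4855 -0.099   0.086 ] [ 0.5782 -0.0454  0.0919]
((0.5466232895851135, -0.07438313215970993), 0.03192616626620293)
62 [ 0.4557 -0.0785  0.1025] [ 0.4547 -0.0877  0.0951] [ 0.4622 -0.0728  0.1125]
((0.4598715007305145, -0.08021049201488495), 0.007896908558905125)
784 [ 0.4625 -0.0812  0.1372] [ 0.4507 -0.0941  0.1305] [ 0.4765 -0.0687  0.1396]
((0.4635579586029053, -0.0815446674823761), 0.013038563542068005)
224 [ 0.5343 -0.0498  0.0546] [ 0.52   -0.1048  0.052 ] [ 0.5698 -0.0282  0.0577]
((0.553239643573761, -0.06637117266654968), (0.06532381474971771, 0.05244666337966919), 74.51152038574219)
[[ 0.459 -0.075  0.095]
 [ 0.512 -0.101  0.09 ]
 [ 0.511 -0.102  0.094]
 [ 0.534 -0.023  0.092]
 [ 0.512 -0.103  0.094]
 [ 0.513 -0.1    0.093]
 [ 0.512 -0.106  0.095]
 [ 0.513 -0.103  0.093]
 [ 0.513 -0.107  0.093]
 [ 0.514 -0.103  0.094]
 [ 0.514 -0.107  0.094]
 [ 0.515 -0.103  0.094]
 [ 0.515 -0.106  0.094]
 [ 0.517 -0.103  0.093]]
```

View pics/w1.png

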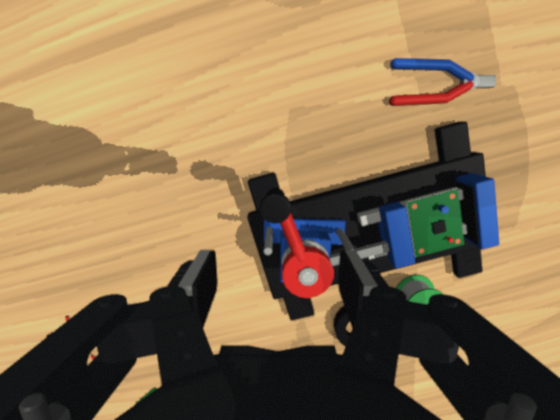

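The wrist view shows the grip head at (275,207) and the hub at (307,272), both between and clear of the open fingers. From this the pivot is about (0.553, -0.072), the grip is at (0.4636, -0.0815) and the lever's angle in tool axes is about -0.38. Next I descend and close on the grip.

```bash
python3 -m inch '[[0.002,-0.002,0.02,0,0,0,0.3],[0.002,-0.002,0.05,0,0,0,0.3],[0.002,-0.002,0.08,0,0,0,0.3],[0.002,-0.002,0.11,0,0,0,0.3],[0.002,-0.002,0.128,0,0,0,0.3],[0.002,-0.002,0.136,0,0,0,0.3],[0.002,-0.002,0.136,0,0,0,0.3],[0.002,-0.002,0.136,0,0,0,0.6],[0.002,-0.002,0.136,0,0,0,1],[0.002,-0.002,0.136,0,0,0,1],[0.002,-0.002,0.136,0,0,0,1],[0.002,-0.002,0.136,0,0,0,1]]' 40
python3 -m inch '[[0,0,0,0,0,0,1],[0,0,0,0,0,0,1],[0,0,0,0,0,0,1]]' 40
```

```text
time: 2.9
ee_pos: [0.4646, -0.0822, 0.0968]
tcp_rot: [180.0, 0.1, 164.4]
wrist_force: [-2.6, 0.2, 6.7]
opening: 0.024
time: 3.15
ee_pos: [0.4647, -0.0823, 0.0967]
tcp_rot: [180.0, 0.1, 164.4]
wrist_force: [-2.4, 0.7, 7.3]
opening: 0.024
```

```bash
python3 -m inch '[[0,0,-0.001,0,0,0,1],[0,0,-0.002,0,0,0,1],[0,0,-0.002,0,0,0,1]]' 40
python3 - <<'E'
from h import *
p,d,o=shot('side','s1'); P=cloud('side',d,o)
print(o['ee_pos'],o['wrist_force'],o['torque'],o['opening'])
m=(np.hypot(P[:,:,0]-.4636,P[:,:,1]+.0815)<.06)&(P[:,:,2]>.08)&(P[:,:,2]<.13)
v,u=np.nonzero(m); print(u.min(),u.max(),v.min(),v.max())
cu,cv=int(np.median(u)),int(np.median(v)); c=p[max(cv-60,0):cv+60,max(cu-70,0):cu+70,::-1]
cv2.imwrite('pics/s1c.png',cv2.resize(c,None,fx=5,fy=5,interpolation=cv2.INTER_CUBIC))
E
```

```text
time: 3.4
ee_pos: [0.4645, -0.0821, 0.0972]
tcp_rot: [180.0, 0.0, 164.4]
wrist_force: [3.5, -0.4, -4.5]
opening: 0.0239
[ 0.46447478 -0.08206165  0.09717877] [ 3.49001727 -0.3638775  -4.53663601] [-0.0016569  -0.76425735  0.01156891] 0.023868084488553754
268 326 326 367
```

View pics/s1c.png

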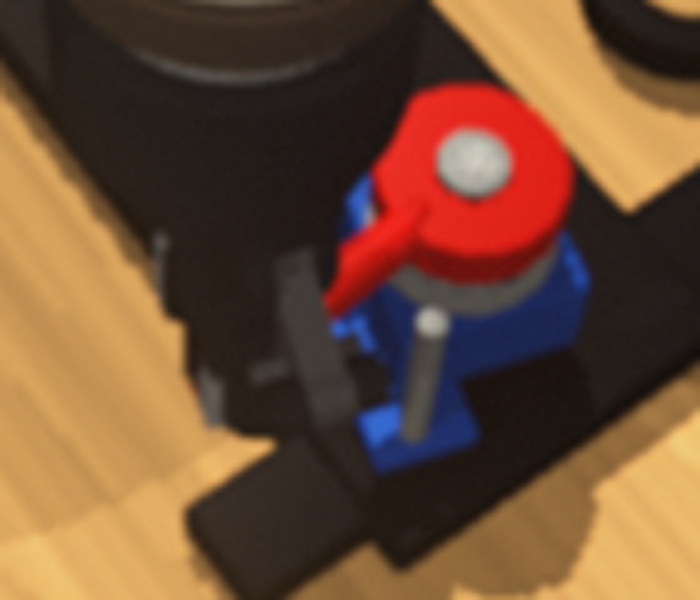

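The side view shows the finger (dark, about (315,340)) closed over the grip at the outer end of the red arm, just above it; pin at (430,330), hub at (475,165). The grip holds: pulling up reads -4.5 N. I'll write a helper for arc tables and force components, and turn the first part of the stroke.

```bash
cat > arc.py <<'E'
import sys
from h import *
PV=np.array([.553,-.072]); T=np.radians(164.4); X=np.array([np.cos(T),np.sin(T)]); Y=np.array([np.sin(T),-np.cos(T)])
def st():
    o=telemetry.get_obs(); e=o['ee_pos'][:2]-PV; f=o['wrist_force']; x,y=e@X,e@Y; ph=np.arctan2(y,x)
    ft=-(f[:2]@(-np.sin(ph)*X+np.cos(ph)*Y)); fr=f[:2]@(np.cos(ph)*X+np.sin(ph)*Y)
    print('t',round(o['time'],2),'phi %.3f rad %.4f z %.4f resist %.1f radialforce %.1f fz %.1f tz %.2f open %.4f'%(ph,np.hypot(x,y),o['ee_pos'][2],ft,fr,f[2],o['torque'][2],o['opening'])); return ph
if __name__=='__main__':
    p0=st(); a=[float(s) for s in sys.argv[1:]]
    if a:
        p0=a[0]; print([[round(.09*(np.cos(q)-np.cos(p0)),4),round(.09*(np.sin(q)-np.sin(p0)),4)] for q in np.linspace(p0,a[1],int(a[2])+1)[1:]])
E
python3 -m inch '[[0.002,0.005,0.0005,0,0,0,1],[0.0035,0.010,0.0005,0,0,0,1],[0.0045,0.015,0.0005,0,0,0,1],[0.0055,0.0205,0.0005,0,0,0,1],[0.0065,0.026,0.0005,0,0,0,1],[0.0065,0.031,0.0005,0,0,0,1],[0.0065,0.0365,0.0005,0,0,0,1],[0.0065,0.042,0.0005,0,0,0,1]]' 60
python3 arc.py
python3 -m inch '[[0,0,0,0,0,0,1],[0,0,0,0,0,0,1]]'; python3 arc.py .09 .6 9
```

```text
time: 4.12
ee_pos: [0.4696, -0.0406, 0.097]
tcp_rot: [-179.9, 0.1, 164.3]
wrist_force: [5.2, -9.3, -3.9]
opening: 0.0234
t 4.12 phi 0.088 rad 0.0892 z 0.0970 resist 6.9 radialforce -8.2 fz -3.9 tz -0.00 open 0.0234
time: 4.28
ee_pos: [0.4697, -0.0403, 0.097]
tcp_rot: [-179.9, 0.1, 164.4]
wrist_force: [5.3, -6.3, -3.1]
opening: 0.0235
t 4.28 phi 0.091 rad 0.0891 z 0.0970 resist 4.0 radialforce -7.2 fz -3.1 tz -0.02 open 0.0235
[[np.float64(-0.0006), np.float64(0.0051)], [np.float64(-0.0015), np.float64(0.0101)], [np.float64(-0.0027), np.float64(0.015)], [np.float64(-0.0041), np.float64(0.0199)], [np.float64(-0.0058), np.float64(0.0247)], [np.float64(-0.0078), np.float64(0.0294)], [np.float64(-0.0101), np.float64(0.034)], [np.float64(-0.0126), np.float64(0.0384)], [np.float64(-0.0154), np.float64(0.0427)]]
```

```bash
python3 -m inch '[[-0.0015,0.005,0,0,0,0,1],[-0.0025,0.010,0,0,0,0,1],[-0.0035,0.015,0,0,0,0,1],[-0.005,0.020,0,0,0,0,1],[-0.007,0.0245,0,0,0,0,1],[-0.009,0.0295,0,0,0,0,1],[-0.011,0.034,0,0,0,0,1],[-0.0135,0.0385,0,0,0,0,1],[-0.0165,0.0425,0,0,0,0,1]]' 
python3 arc.py
python3 -m inch '[[0,0,0,0,0,0,1],[0,0,0,0,0,0,1]]'; python3 arc.py
```

```text
time: 5.03
ee_pos: [0.4958, -0.004, 0.097]
tcp_rot: [-179.8, -0.0, 164.3]
wrist_force: [-2.7, -6.8, 2.0]
opening: 0.0237
t 5.03 phi 0.599 rad 0.0888 z 0.0970 resist 6.4 radialforce -3.4 fz 2.0 tz 0.05 open 0.0237
time: 5.2
ee_pos: [0.496, -0.0038, 0.097]
tcp_rot: [-179.9, -0.0, 164.4]
wrist_force: [-1.7, -6.6, 1.5]
opening: 0.0233
t 5.2 phi 0.602 rad 0.0889 z 0.0970 resist 5.5 radialforce -4.0 fz 1.5 tz -0.03 open 0.0233
```

```bash
python3 -m inch '[[0.0005,-0.001,0,0,0,0,1],[0.0005,-0.001,-0.003,0,0,0,1],[0.0005,-0.001,-0.006,0,0,0,1],[0.0005,-0.001,-0.009,0,0,0,1],[0.0005,-0.001,-0.012,0,0,0,1],[0.0005,-0.001,-0.013,0,0,0,1],[0.0005,-0.001,-0.013,0,0,0,1]]' 
python3 arc.py .59 -.6 12
```

```text
time: 5.78
ee_pos: [0.4954, -0.0046, 0.1089]
tcp_rot: [-179.9, -0.1, 164.3]
wrist_force: [3.7, -5.0, -10.4]
opening: 0.0231
t 5.78 phi 0.591 rad 0.0887 z 0.1089 resist 0.4 radialforce -6.2 fz -10.4 tz -0.02 open 0.0231
[[np.float64(0.0046), np.float64(-0.0077)], [np.float64(0.0084), np.float64(-0.0157)], [np.float64(0.0114), np.float64(-0.0241)], [np.float64(0.0135), np.float64(-0.0328)], [np.float64(0.0148), np.float64(-0.0416)], [np.float64(0.0152), np.float64(-0.0505)], [np.float64(0.0147), np.float64(-0.0594)], [np.float64(0.0134), np.float64(-0.0682)], [np.float64(0.0111), np.float64(-0.0769)], [np.float64(0.0081), np.float64(-0.0853)], [np.float64(0.0042), np.float64(-0.0933)], [np.float64(-0.0005), np.float64(-0.1009)]]
```

```bash
python3 -m inch '[[0.0045,-0.0075,0,0,0,0,1],[0.0085,-0.0155,0,0,0,0,1],[0.0115,-0.024,0,0,0,0,1],[0.0135,-0.033,0,0,0,0,1],[0.0145,-0.0415,0,0,0,0,1],[0.015,-0.0505,0,0,0,0,1],[0.0145,-0.0595,0,0,0,0,1],[0.013,-0.068,0,0,0,0,1],[0.011,-0.077,0,0,0,0,1],[0.008,-0.0855,0,0,0,0,1],[0.004,-0.093,0,0,0,0,1],[-0.0005,-0.101,0,0,0,0,1]]' ; python3 arc.py
python3 -m inch '[[0,0,0.003,0,0,0,1],[0,0,0.006,0,0,0,1],[0,0,0.009,0,0,0,1],[0,0,0.012,0,0,0,1],[0,0,0.012,0,0,0,1],[0,0,0.012,0,0,0,1]]' ; python3 arc.py -.6 -.4 3
```

```text
time: 6.78
ee_pos: [0.4688, -0.1014, 0.1088]
tcp_rot: [179.9, -0.1, 164.4]
wrist_force: [5.3, 2.6, -9.9]
opening: 0.0235
t 6.78 phi -0.608 rad 0.0892 z 0.1088 resist -0.7 radialforce -5.8 fz -9.9 tz 0.05 open 0.0235
time: 7.28
ee_pos: [0.4689, -0.1015, 0.0976]
tcp_rot: [-180.0, -0.0, 164.4]
wrist_force: [4.3, 0.2, -9.4]
opening: 0.0232
t 7.28 phi -0.609 rad 0.0891 z 0.0976 resist 1.2 radialforce -4.1 fz -9.4 tz -0.00 open 0.0232
[[np.float64(0.0032), np.float64(0.0051)], [np.float64(0.0061), np.float64(0.0103)], [np.float64(0.0086), np.float64(0.0158)]]
```

```bash
python3 -m inch '[[0,0,0.001,0,0,0,1],[0,0,0.0015,0,0,0,1],[0,0,0.0015,0,0,0,1]]' ; python3 arc.py -.6 0 10
python3 -m inch '[[0.003,0.005,0,0,0,0,1],[0.006,0.0105,0,0,0,0,1],[0.0085,0.016,0,0,0,0,1],[0.0085,0.016,0,0,0,0,1]]' ; python3 arc.py -.4 .2 10
```

```text
time: 7.53
ee_pos: [0.4691, -0.1017, 0.0971]
tcp_rot: [-180.0, 0.1, 164.4]
wrist_force: [-0.4, -1.5, 1.8]
opening: 0.0233
t 7.53 phi -0.613 rad 0.0891 z 0.0971 resist 1.3 radialforce 0.9 fz 1.8 tz 0.06 open 0.0233
[[np.float64(0.0029), np.float64(0.0045)], [np.float64(0.0055), np.float64(0.0093)], [np.float64(0.0079), np.float64(0.0141)], [np.float64(0.01), np.float64(0.0191)], [np.float64(0.0117), np.float64(0.0242)], [np.float64(0.0131), np.float64(0.0294)], [np.float64(0.0143), np.float64(0.0347)], [np.float64(0.0151), np.float64(0.04)], [np.float64(0.0156), np.float64(0.0454)], [np.float64(0.0157), np.float64(0.0508)]]
time: 7.87
ee_pos: [0.465, -0.0839, 0.0971]
tcp_rot: [-179.9, 0.1, 164.4]
wrist_force: [-1.5, -4.8, 3.6]
opening: 0.0233
t 7.87 phi -0.407 rad 0.0888 z 0.0971 resist 4.5 radialforce 2.1 fz 3.6 tz -0.02 open 0.0233
[[np.float64(0.002), np.float64(0.005)], [np.float64(0.0036), np.float64(0.0102)], [np.float64(0.0049), np.float64(0.0154)], [np.float64(0.006), np.float64(0.0207)], [np.float64(0.0067), np.float64(0.0261)], [np.float64(0.007), np.float64(0.0314)], [np.float64(0.0071), np.float64(0.0368)], [np.float64(0.0068), np.float64(0.0422)], [np.float64(0.0062), np.float64(0.0476)], [np.float64(0.0053), np.float64(0.0529)]]
```

Meshed and driving (resist 4.5 N). I go on, with force checks between steps.

```bash
cat > chk.py <<'E'
import sys; from arc import *
import io
ph=st(); o=telemetry.get_obs(); f=o['wrist_force'][:2]
sys.exit(int(-(f@(-np.sin(ph)*X+np.cos(ph)*Y))>float(sys.argv[1])))
E
python3 -m inch '[[0.002,0.005,0,0,0,0,1],[0.0035,0.010,0,0,0,0,1],[0.005,0.0155,0,0,0,0,1],[0.006,0.0205,0,0,0,0,1],[0.0065,0.026,0,0,0,0,1],[0.007,0.0315,0,0,0,0,1],[0.007,0.0315,0,0,0,0,1],[0.007,0.0315,0,0,0,0,1]]'; python3 chk.py 6 &&
python3 -m inch '[[0,0.003,0,0,0,0,1],[0,0.0055,0,0,0,0,1],[0,0.0055,0,0,0,0,1],[0,0.0055,0,0,0,0,1]]' && python3 chk.py 6 &&
python3 -m inch '[[0,0.003,0,0,0,0,1],[-0.0005,0.0055,0,0,0,0,1],[-0.0005,0.0055,0,0,0,0,1],[-0.0005,0.0055,0,0,0,0,1]]' && python3 chk.py 6 &&
python3 -m inch '[[0,0.003,0,0,0,0,1],[-0.0005,0.0055,0,0,0,0,1],[-0.0005,0.0055,0,0,0,0,1],[-0.0005,0.0055,0,0,0,0,1]]' && python3 chk.py 6
```

```text
time: 8.53
ee_pos: [0.4668, -0.0519, 0.097]
tcp_rot: [-180.0, 0.0, 164.4]
wrist_force: [-2.4, -3.5, 6.6]
opening: 0.0234
t 8.53 phi -0.043 rad 0.0885 z 0.0970 resist 3.9 radialforce 1.5 fz 6.6 tz 0.03 open 0.0234
time: 8.87
ee_pos: [0.4681, -0.0469, 0.0969]
tcp_rot: [-180.0, 0.0, 164.4]
wrist_force: [-3.4, -3.5, 6.3]
opening: 0.0235
t 8.87 phi 0.016 rad 0.0885 z 0.0969 resist 4.4 radialforce 2.3 fz 6.3 tz 0.08 open 0.0235
time: 9.2
ee_pos: [0.47, -0.0416, 0.097]
tcp_rot: [-180.0, -0.0, 164.4]
wrist_force: [-3.3, -3.8, 6.2]
opening: 0.0236
t 9.2 phi 0.078 rad 0.0884 z 0.0970 resist 4.7 radialforce 1.8 fz 6.2 tz -0.03 open 0.0236
time: 9.53
ee_pos: [0.472, -0.0365, 0.097]
tcp_rot: [-180.0, 0.0, 164.4]
wrist_force: [-3.6, -4.0, 6.0]
opening: 0.0236
t 9.53 phi 0.141 rad 0.0885 z 0.0970 resist 5.1 radialforce 1.6 fz 6.0 tz -0.01 open 0.0236
```

```bash
python3 -m inch '[[-0.0005,0.003,0,0,0,0,1],[-0.001,0.0055,0,0,0,0,1],[-0.001,0.0055,0,0,0,0,1],[-0.001,0.0055,0,0,0,0,1]]'; python3 chk.py 6 &&
python3 -m inch '[[-0.0005,0.003,0,0,0,0,1],[-0.001,0.0055,0,0,0,0,1],[-0.001,0.0055,0,0,0,0,1],[-0.001,0.0055,0,0,0,0,1]]' && python3 chk.py 6 &&
python3 -m inch '[[-0.001,0.003,0,0,0,0,1],[-0.0015,0.005,0,0,0,0,1],[-0.0015,0.005,0,0,0,0,1],[-0.0015,0.005,0,0,0,0,1]]' && python3 chk.py 6 &&
python3 -m inch '[[-0.001,0.003,0,0,0,0,1],[-0.002,0.005,0,0,0,0,1],[-0.002,0.005,0,0,0,0,1],[-0.002,0.005,0,0,0,0,1]]' && python3 chk.py 6 &&
python3 -m inch '[[-0.001,0.003,0,0,0,0,1],[-0.002,0.005,0,0,0,0,1],[-0.002,0.005,0,0,0,0,1],[-0.002,0.005,0,0,0,0,1]]' && python3 chk.py 6
```

```text
time: 9.87
ee_pos: [0.4744, -0.0314, 0.0969]
tcp_rot: [-180.0, -0.0, 164.4]
wrist_force: [-4.3, -3.6, 6.5]
opening: 0.0237
t 9.87 phi 0.204 rad 0.0885 z 0.0969 resist 5.2 radialforce 2.2 fz 6.5 tz -0.06 open 0.0237
time: 10.2
ee_pos: [0.477, -0.0265, 0.0969]
tcp_rot: [-180.0, 0.0, 164.4]
wrist_force: [-2.0, -3.6, 5.6]
opening: 0.0232
t 10.2 phi 0.267 rad 0.0886 z 0.0969 resist 4.2 radialforce -0.1 fz 5.6 tz 0.01 open 0.0232
time: 10.53
ee_pos: [0.4798, -0.0221, 0.0969]
tcp_rot: [-180.0, 0.0, 164.4]
wrist_force: [-2.7, -4.3, 4.9]
opening: 0.0231
t 10.53 phi 0.326 rad 0.0886 z 0.0969 resist 5.1 radialforce -0.2 fz 4.9 tz 0.02 open 0.0231
time: 10.87
ee_pos: [0.4829, -0.0177, 0.0969]
tcp_rot: [-180.0, 0.0, 164.4]
wrist_force: [-3.5, -4.1, 5.6]
opening: 0.0239
t 10.87 phi 0.387 rad 0.0886 z 0.0969 resist 5.4 radialforce 0.2 fz 5.6 tz 0.05 open 0.0239
time: 11.2
ee_pos: [0.4863, -0.0135, 0.0969]
tcp_rot: [-180.0, 0.0, 164.4]
wrist_force: [-2.7, -3.9, 5.6]
opening: 0.0236
t 11.2 phi 0.447 rad 0.0887 z 0.0969 resist 4.7 radialforce -0.6 fz 5.6 tz 0.07 open 0.0236
```

```bash
python3 -m inch '[[-0.001,0.0025,0,0,0,0,1],[-0.0025,0.005,0,0,0,0,1],[-0.0025,0.005,0,0,0,0,1],[-0.0025,0.005,0,0,0,0,1]]'; python3 chk.py 6 &&
python3 -m inch '[[-0.001,0.0025,0,0,0,0,1],[-0.003,0.0045,0,0,0,0,1],[-0.003,0.0045,0,0,0,0,1],[-0.003,0.0045,0,0,0,0,1]]' && python3 chk.py 6 &&
python3 -m inch '[[0.0005,-0.001,0,0,0,0,1],[0.0005,-0.001,-0.003,0,0,0,1],[0.0005,-0.001,-0.006,0,0,0,1],[0.0005,-0.001,-0.009,0,0,0,1],[0.0005,-0.001,-0.012,0,0,0,1],[0.0005,-0.001,-0.014,0,0,0,1],[0.0005,-0.001,-0.014,0,0,0,1]]' && python3 arc.py .56 -.61 12
python3 - <<'E'
from h import *
p,d,o=shot('scene','sc2'); c=p[165:250,230:345,::-1]
cv2.imwrite('pics/sc2c.png',cv2.resize(c,None,fx=6,fy=6,interpolation=cv2.INTER_CUBIC))
E
```

```text
time: 11.53
ee_pos: [0.4901, -0.0094, 0.0969]
tcp_rot: [-180.0, 0.0, 164.4]
wrist_force: [-2.3, -4.0, 5.5]
opening: 0.0234
t 11.53 phi 0.511 rad 0.0887 z 0.0969 resist 4.5 radialforce -1.2 fz 5.5 tz -0.01 open 0.0234
time: 11.87
ee_pos: [0.494, -0.0058, 0.0969]
tcp_rot: [-180.0, -0.0, 164.4]
wrist_force: [-3.5, -2.6, 6.4]
opening: 0.0236
t 11.87 phi 0.571 rad 0.0887 z 0.0969 resist 4.3 radialforce 0.4 fz 6.4 tz 0.04 open 0.0236
time: 12.45
ee_pos: [0.4934, -0.0065, 0.1095]
tcp_rot: [-180.0, -0.1, 164.4]
wrist_force: [3.3, -3.6, -10.5]
opening: 0.0235
t 12.45 phi 0.560 rad 0.0885 z 0.1095 resist -0.0 radialforce -4.9 fz -10.5 tz -0.00 open 0.0235
[[np.float64(0.0043), np.float64(-0.0076)], [np.float64(0.0078), np.float64(-0.0157)], [np.float64(0.0105), np.float64(-0.024)], [np.float64(0.0124), np.float64(-0.0326)], [np.float64(0.0135), np.float64(-0.0413)], [np.float64(0.0137), np.float64(-0.0501)], [np.float64(0.0131), np.float64(-0.0588)], [np.float64(0.0116), np.float64(-0.0674)], [np.float64(0.0092), np.float64(-0.0759)], [np.float64(0.0061), np.float64(-0.0841)], [np.float64(0.0022), np.float64(-0.0919)], [np.float64(-0.0025), np.float64(-0.0994)]]
```

View pics/sc2c.png

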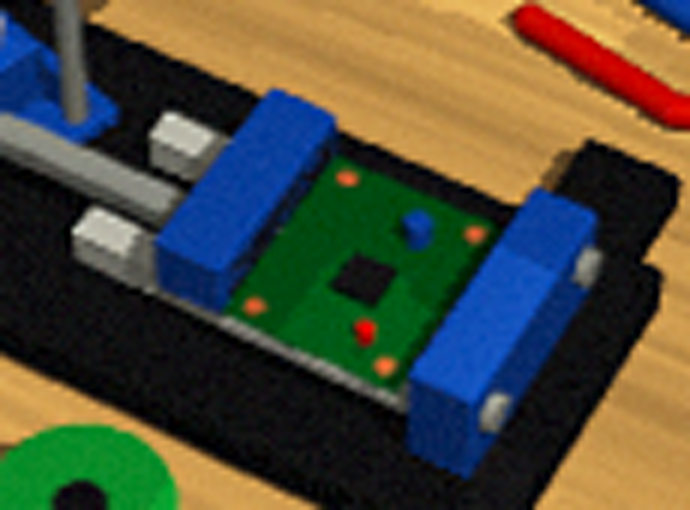

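The crop shows the sliding jaw against the board's left edge (about (270,250)), and the board near the rear jaw (about (450,300)), possibly with a small gap left. Now the third stroke.

```bash
python3 -m inch '[[0.0045,-0.0075,0,0,0,0,1],[0.008,-0.0155,0,0,0,0,1],[0.0105,-0.024,0,0,0,0,1],[0.0125,-0.0325,0,0,0,0,1],[0.0135,-0.0415,0,0,0,0,1],[0.0135,-0.050,0,0,0,0,1],[0.013,-0.059,0,0,0,0,1],[0.0115,-0.0675,0,0,0,0,1],[0.009,-0.076,0,0,0,0,1],[0.006,-0.084,0,0,0,0,1],[0.002,-0.092,0,0,0,0,1],[-0.003,-0.100,0,0,0,0,1]]' ; python3 arc.py
python3 -m inch '[[0,0,0.003,0,0,0,1],[0,0,0.006,0,0,0,1],[0,0,0.009,0,0,0,1],[0,0,0.012,0,0,0,1],[0,0,0.0135,0,0,0,1],[0,0,0.0135,0,0,0,1],[0,0,0.0135,0,0,0,1]]' ; python3 arc.py -.61 -.43 3
```

```text
time: 13.5
ee_pos: [0.4696, -0.1036, 0.1099]
tcp_rot: [180.0, -0.0, 164.4]
wrist_force: [5.5, 1.8, -10.0]
opening: 0.0232
t 13.5 phi -0.635 rad 0.0892 z 0.1099 resist 0.2 radialforce -5.7 fz -10.0 tz 0.04 open 0.0232
time: 14.08
ee_pos: [0.4697, -0.1035, 0.0972]
tcp_rot: [-180.0, 0.1, 164.4]
wrist_force: [2.3, -2.7, -2.2]
opening: 0.0236
t 14.08 phi -0.634 rad 0.0891 z 0.0972 resist 3.4 radialforce -1.2 fz -2.2 tz 0.01 open 0.0236
[[np.float64(0.003), np.float64(0.0045)], [np.float64(0.0056), np.float64(0.0092)], [np.float64(0.008), np.float64(0.014)]]
```

```bash
python3 -m inch '[[0.0015,0.002,0,0,0,0,1],[0.003,0.004,0,0,0,0,1],[0.003,0.004,0,0,0,0,1],[0.003,0.004,0,0,0,0,1]]'; python3 chk.py 5.7 &&
python3 -m inch '[[0.0015,0.002,0,0,0,0,1],[0.0025,0.0045,0,0,0,0,1],[0.0025,0.0045,0,0,0,0,1],[0.0025,0.0045,0,0,0,0,1]]' && python3 chk.py 5.7 &&
python3 -m inch '[[0.0015,0.002,0,0,0,0,1],[0.0025,0.0045,0,0,0,0,1],[0.0025,0.0045,0,0,0,0,1],[0.0025,0.0045,0,0,0,0,1]]' && python3 chk.py 5.7 &&
python3 -m inch '[[0.001,0.002,0,0,0,0,1],[0.002,0.0045,0,0,0,0,1],[0.002,0.0045,0,0,0,0,1],[0.002,0.0045,0,0,0,0,1]]' && python3 chk.py 5.7
```

```text
time: 14.42
ee_pos: [0.4681, -0.0989, 0.0973]
tcp_rot: [-180.0, 0.1, 164.4]
wrist_force: [3.1, -3.0, -2.0]
opening: 0.0231
t 14.42 phi -0.580 rad 0.0891 z 0.0973 resist 3.8 radialforce -2.0 fz -2.0 tz -0.02 open 0.0231
time: 14.75
ee_pos: [0.4668, -0.0939, 0.0972]
tcp_rot: [-180.0, 0.1, 164.4]
wrist_force: [2.2, -4.0, -1.8]
opening: 0.0234
t 14.75 phi -0.521 rad 0.0890 z 0.0972 resist 4.4 radialforce -1.2 fz -1.8 tz -0.03 open 0.0234
time: 15.08
ee_pos: [0.4657, -0.0889, 0.0972]
tcp_rot: [-180.0, 0.1, 164.4]
wrist_force: [2.5, -5.1, -2.8]
opening: 0.0236
t 15.08 phi -0.464 rad 0.0890 z 0.0972 resist 5.5 radialforce -1.5 fz -2.8 tz -0.01 open 0.0236
time: 15.42
ee_pos: [0.4649, -0.0841, 0.0972]
tcp_rot: [-179.9, 0.1, 164.4]
wrist_force: [2.6, -5.3, -2.7]
opening: 0.0232
t 15.42 phi -0.409 rad 0.0889 z 0.0972 resist 5.6 radialforce -1.8 fz -2.7 tz -0.02 open 0.0232
```

```bash
python3 -m inch '[[0.0005,0.0015,0,0,0,0,1],[0.0015,0.0035,0,0,0,0,1],[0.0015,0.0035,0,0,0,0,1],[0.0015,0.0035,0,0,0,0,1]]'; python3 chk.py 6 &&
python3 -m inch '[[0.0005,0.0015,0,0,0,0,1],[0.001,0.0035,0,0,0,0,1],[0.001,0.0035,0,0,0,0,1],[0.001,0.0035,0,0,0,0,1]]'; python3 chk.py 6 &&
python3 -m inch '[[0.0005,0.0015,0,0,0,0,1],[0.001,0.0035,0,0,0,0,1],[0.001,0.0035,0,0,0,0,1],[0.001,0.0035,0,0,0,0,1]]'; python3 chk.py 6 &&
python3 -m inch '[[0.0005,0.0015,0,0,0,0,1],[0.001,0.0035,0,0,0,0,1],[0.001,0.0035,0,0,0,0,1],[0.001,0.0035,0,0,0,0,1]]'; python3 chk.py 6
```

```text
time: 15.75
ee_pos: [0.4644, -0.0804, 0.0972]
tcp_rot: [-179.9, 0.1, 164.4]
wrist_force: [3.6, -5.7, -2.6]
opening: 0.0231
t 15.75 phi -0.367 rad 0.0890 z 0.0972 resist 6.0 radialforce -3.1 fz -2.6 tz -0.02 open 0.0231
time: 16.08
ee_pos: [0.4643, -0.0768, 0.0972]
tcp_rot: [-179.9, 0.1, 164.4]
wrist_force: [2.2, -5.7, -2.7]
opening: 0.0235
t 16.08 phi -0.326 rad 0.0888 z 0.0972 resist 5.8 radialforce -1.9 fz -2.7 tz 0.00 open 0.0235
time: 16.42
ee_pos: [0.4642, -0.0731, 0.0972]
tcp_rot: [-179.9, 0.1, 164.4]
wrist_force: [1.6, -5.3, -1.4]
opening: 0.0233
t 16.42 phi -0.285 rad 0.0888 z 0.0972 resist 5.3 radialforce -1.5 fz -1.4 tz 0.07 open 0.0233
time: 16.75
ee_pos: [0.4642, -0.0695, 0.0972]
tcp_rot: [-179.9, 0.1, 164.4]
wrist_force: [2.5, -5.3, -1.7]
opening: 0.0233
t 16.75 phi -0.244 rad 0.0888 z 0.0972 resist 5.2 radialforce -2.6 fz -1.7 tz -0.01 open 0.0233
```

```bash
python3 -m inch '[[0.0005,0.001,0,0,0,0,1],[0.0005,0.003,0,0,0,0,1],[0.0005,0.003,0,0,0,0,1],[0.0005,0.003,0,0,0,0,1]]'; python3 chk.py 6.2 &&
python3 -m inch '[[0.0005,0.001,0,0,0,0,1],[0.0005,0.003,0,0,0,0,1],[0.0005,0.003,0,0,0,0,1],[0.0005,0.003,0,0,0,0,1]]'; python3 chk.py 6.2 &&
python3 -m inch '[[0.0005,0.001,0,0,0,0,1],[0.0005,0.003,0,0,0,0,1],[0.0005,0.003,0,0,0,0,1],[0.0005,0.003,0,0,0,0,1]]'; python3 chk.py 6.2 &&
python3 -m inch '[[0,0.001,0,0,0,0,1],[0.0005,0.003,0,0,0,0,1],[0.0005,0.003,0,0,0,0,1],[0.0005,0.003,0,0,0,0,1]]'; python3 chk.py 6.2
```

```text
time: 17.08
ee_pos: [0.4644, -0.0665, 0.0972]
tcp_rot: [-179.9, 0.0, 164.4]
wrist_force: [0.8, -5.5, -1.8]
opening: 0.0233
t 17.08 phi -0.211 rad 0.0887 z 0.0972 resist 5.4 radialforce -1.1 fz -1.8 tz 0.02 open 0.0233
time: 17.42
ee_pos: [0.4647, -0.0636, 0.0972]
tcp_rot: [-179.9, 0.0, 164.3]
wrist_force: [0.9, -6.0, -1.8]
opening: 0.0235
t 17.42 phi -0.178 rad 0.0887 z 0.0972 resist 5.9 radialforce -1.4 fz -1.8 tz 0.02 open 0.0235
time: 17.75
ee_pos: [0.465, -0.0608, 0.0972]
tcp_rot: [-179.9, 0.0, 164.3]
wrist_force: [1.7, -6.9, -0.7]
opening: 0.0237
t 17.75 phi -0.146 rad 0.0887 z 0.0972 resist 6.7 radialforce -2.5 fz -0.7 tz -0.00 open 0.0237
t 17.75 phi -0.146 rad 0.0887 z 0.0972 resist 6.7 radialforce -2.5 fz -0.7 tz -0.00 open 0.0237
```

```bash
python3 -m inch '[[0,0.001,0,0,0,0,1],[0,0.0015,0,0,0,0,1]]'; python3 arc.py; python3 -m inch '[[0,0,0,0,0,0,1],[0,0,0,0,0,0,1]]'; python3 chk.py 7.6 &&
(python3 -m inch '[[0,0.001,0,0,0,0,1],[0,0.0015,0,0,0,0,1]]'; python3 arc.py; python3 -m inch '[[0,0,0,0,0,0,1],[0,0,0,0,0,0,1]]'; python3 arc.py)
```

```text
time: 17.92
ee_pos: [0.4652, -0.0596, 0.0972]
tcp_rot: [-179.9, 0.0, 164.3]
wrist_force: [0.6, -9.7, -0.3]
opening: 0.0238
t 17.92 phi -0.131 rad 0.0887 z 0.0972 resist 9.5 radialforce -1.9 fz -0.3 tz -0.04 open 0.0238
time: 18.08
ee_pos: [0.4652, -0.0595, 0.0972]
tcp_rot: [-179.9, 0.0, 164.3]
wrist_force: [0.5, -8.8, -0.6]
opening: 0.0238
t 18.08 phi -0.131 rad 0.0887 z 0.0972 resist 8.7 radialforce -1.8 fz -0.6 tz -0.00 open 0.0238
```

The lever turns clearly harder: 9.5 N moving and 8.7 N at rest, against about 6.5 and 5 N while free. That is in the firm band, so I stop. I ease the hand's load within the tooth play, open and rise.

```bash
python3 -m inch '[[0,-0.0005,0,0,0,0,1],[0,-0.0012,0,0,0,0,1],[0,-0.0012,0,0,0,0,1]]'; python3 arc.py
python3 -m inch '[[0,0,0,0,0,0,0.7],[0,0,0,0,0,0,0.4],[0,0,0,0,0,0,0.3],[0,0,0,0,0,0,0.3],[0,0,0,0,0,0,0.3],[0,0,0,0,0,0,0.3],[0,0,0,0,0,0,0.3]]'; python3 arc.py
```

```text
time: 18.33
ee_pos: [0.4651, -0.0604, 0.0972]
tcp_rot: [-179.9, 0.0, 164.3]
wrist_force: [1.4, -6.3, -1.2]
opening: 0.023
t 18.33 phi -0.141 rad 0.0887 z 0.0972 resist 6.1 radialforce -2.2 fz -1.2 tz 0.03 open 0.0230
time: 18.92
ee_pos: [0.4651, -0.0596, 0.0968]
tcp_rot: [180.0, -0.0, 164.4]
wrist_force: [-0.0, -0.2, -0.4]
opening: 0.0597
t 18.92 phi -0.132 rad 0.0888 z 0.0968 resist 0.2 radialforce 0.0 fz -0.4 tz -0.01 open 0.0597
```

```bash
python3 -m inch '[[0,0,-0.01,0,0,0,0.3],[0,0,-0.03,0,0,0,0.3],[0,0,-0.06,0,0,0,0.3],[0,0,-0.09,0,0,0,0.3],[0,0,-0.12,0,0,0,0.3],[0,0,-0.135,0,0,0,0.3],[0,0,-0.135,0,0,0,0.3],[0,0,-0.135,0,0,0,0.3]]'
python3 - <<'E'
from h import *
p,d,o=shot('wrist','w2'); P=cloud('wrist',d,o); r,g,b=[p[:,:,k].astype(int) for k in range(3)]
red=(r>110)&(g<80)&(b<80)&(d>0)&(P[:,:,2]>.075)&(P[:,:,0]<.6); Q=P[red]; print('red z',np.median(Q[:,2]),Q[:,2].max())
m=(P[:,:,2]>.128)&(P[:,:,2]<.16)&(P[:,:,0]<.5)&(d>0)&(abs(P[:,:,1]+.06)<.05); Q=P[m]; print('griphead',len(Q),np.median(Q,0).round(4),cv2.minEnclosingCircle(Q[:,:2].astype(np.float32)))
p,d,o=shot('scene','sc3'); c=p[90:260,160:350,::-1]
cv2.imwrite('pics/sc3c.png',cv2.resize(c,None,fx=4,fy=3.5,interpolation=cv2.INTER_CUBIC)); print(o['wrist_force'])
E
```

```text
time: 19.58
ee_pos: [0.4655, -0.0598, 0.233]
tcp_rot: [180.0, 0.1, 164.4]
wrist_force: [1.1, -0.9, -0.5]
opening: 0.0598
red z 0.08866316625882037 0.1381044574048127
griphead 771 [ 0.4627 -0.0625  0.1371] ((0.46325409412384033, -0.0627656802535057), 0.012980478815734386)
[-0.22174315  0.74893688 -0.78525887]
```

View pics/sc3c.png

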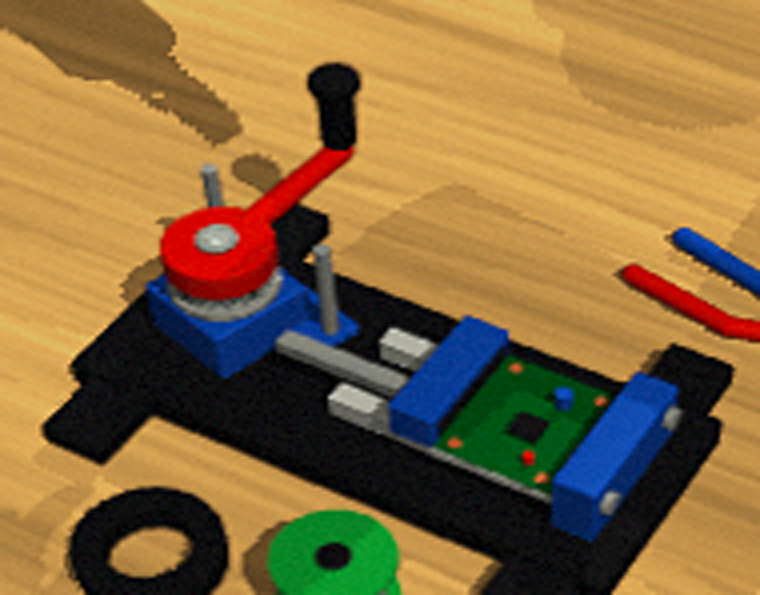

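The picture shows the lever down on its crown at (218,265), the board held between the jaws with no gap at (450,390) or (610,430), and the tape, spool and cutters where they were. The grip head is at 137.1 mm, as at the start. I'm handing the job in.

```bash
python3 -c "
from workcell import order; print(order.job_done())"
```

```text
the job is handed in; nothing more can be done
None
```

The board is clamped and the job is handed in, at about 20 s on the robot's clock. I turned the lever clockwise in three strokes. Between strokes I lifted it about 12 mm, swung it back and let it drop into its teeth again.

- **Clamping force:** I stopped when the lever read 9.5 N moving and 8.7 N at rest. While the jaw was free it read about 6.5 N and 4 to 5.5 N. Allowing for the lower reading at rest, that is 9.5 to 11 N, towards the top of the firm band and well below the crushing limit of 15 N.
- **Lever:** It is down in its teeth, with the grip head at 137.1 mm, compared with 137.2 mm at the start. The hand is open and well clear, with the wrist force near zero.
- **Scene:** The last picture shows no visible gap at either jaw. The tape, spool and cutters are where they were.

Two readings did not quite agree:

- **Finger opening:** The fingers closed to about 23 to 24 mm instead of the sleeve's 18 mm, so they probably held the grip partly by its head. The hold did not slip.
- **Lever angle:** After release the camera put the lever about 0.04 rad behind its angle in the hand. That is within the 0.07 rad tooth play. I did not measure the clamping force again after letting go.

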